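# Shut and lock the bead case at the jewellery stall

## Task

Close up the white bead case: push its half-open lid down from above until it is fully shut, then set a fingertip in the slot of the orange fastener and turn it clockwise, as far as it goes, until the lid is locked. Use only the fingertips from above: do not reach under the lid, raise it further or pick anything up, leave the jars, spools and bangles where they are, and finish with the hand clear.

Things in the scene. Friction and masses are not known exactly. Their poses are not given: they have to be found in the camera images.
- case: White bead stock case, open-topped, 200 mm deep (its x), 280 mm wide (its y), 62 mm high, fixed to the table. Origin: centre of its underside; z up; -x is its front, roughly towards the robot. Its lid is hinged along the far (+x) rim.
- lid (a joint): Lid angle, rad: 0 = fully shut, grows as it opens; starts part open at 0.35 to 0.75. The stiff hinge holds the lid wherever it is left; a push of 1 to 5 N near the front edge swings it down. The lid is a grey-framed panel with clear windows, 200 x 280 x 8 mm, covering the whole case; shut, its top is 70 mm above the table.
- lid_hinge (a point): Point on the hinge line, mid-width, at the lid's underside (62 mm above the table, 100 mm to +x of the case's origin in the case's frame). Its axes turn with the lid; at lid angle 0 they are the case's. y is the hinge line.
- lid_press (a point): Point on the lid's top face in the plain grey strip along its free front edge, mid-width, 16 mm in from the edge; in the lid_hinge frame at x -184 mm, z +8 mm. The strip is 35 mm deep in front of the fastener's collar. z is the lid's upward normal.
- slot (a point): Fastener on the lid: orange dial 84 mm across with one straight finger slot through its middle, 28 mm wide, 83 mm long, 14 mm deep. Origin: centre of the slot's dark floor, on the dial's axis (in the lid_hinge frame at x -115, z +11 mm; 73 mm above the table when shut). x runs along the slot, z is the dial axis; they turn with dial and lid. A white patch on the floor marks the -x end.
- collar (a point): Fixed black collar around the dial, 100 mm outside, 86 mm inside, 1 mm lower than the orange cheeks; it closes the slot's ends. Origin: its centre, at its top, 86 mm above the table when shut; axes as lid_hinge. It has a red mark at the front (open) and a green mark on the +y side (locked).
- latch (a joint): Dial angle, rad: 0 = open (white end at the red mark, slot front to back), grows clockwise seen from above, 1.571 = locked at a hard stop (white end at the green mark, slot across). Starts at 0 to 0.3. Takes 0.1 N m (4 N at 25 mm from the axis); stays where left.
- keeper (a point): Steel keeper inside the case, hidden by the lid, top 58 mm above the table; the dial's tongue slides beneath it and so locks the lid. If the dial is turned past about 0.6 rad with the lid still up, the tongue lands on the keeper and the lid cannot shut.
- lid_liner: Thin plate on the lid's underside, 176 x 256 x 3 mm, set in 12 mm from the edges; origin at the hinge. Not to be touched.
- bead_jar: Bystander, loose: closed clear jar of blue beads, 66 mm across, 85 mm high. Origin: centre of its underside, on the table.
- findings_jar: Bystander, loose: small closed jar of metal findings, 44 mm across, 48 mm high. Origin: centre of its underside, on the table.
- thread_cone: Bystander, loose: cone of cream thread on a green core, 54 mm across, 101 mm high. Origin: centre of its underside, on the table.
- wire_spool: Bystander, loose: black spool of brass wire, 48 mm across, 38 mm high. Origin: centre of its underside, on the table.
- bead_tub: Bystander, loose: low closed tub of white beads, 90 mm across, 42 mm high. Origin: centre of its underside, on the table.
- bangle: Bystander, loose: black bangle lying flat, 72 mm across, 11 mm thick. Origin: centre of its underside, on the table.
- bangle_red: Bystander, loose: red bangle lying flat, 72 mm across, 11 mm thick. Origin: centre of its underside, on the table.

How it is judged:
By the outcome, as a careful person would: the job done as asked, in the order asked, and still so for the second after the job is handed in, with the robot touching nothing.
It also fails if it takes over 45 s, if anything falls off the work surface, if the arm or the gripper's body presses on something with over 40 N, if the wrist force passes 120 N, or if a joint passes its speed limit or range.

## Robot

A 6-joint arm with a two-finger parallel gripper is mounted at the origin on the work surface. World frame = base frame: x ahead of the robot, y to its left, z up, the work surface at z = 0. Lengths are in mm, angles in rad, forces in N, time in s.
With the tool pointing down it reaches from about 350 to 975 mm from the base axis. Payload 17.4 kg.
Tool frame: the origin (TCP) lies midway between the tips of the shut fingers; the grasp point (between the pads) lies 19 mm behind it; x points along the fingers, y is the direction in which the jaws open and shut, and the axes are right-handed (so a half turn about x gives the same grasp; the last joint's range is limited). The gripper opens to 85 mm and grips with 20 to 120 N. Pads are 22 mm wide; open, the fingers measure 114 mm over their backs; the gripper's body (76 mm by 85 mm) begins 54 mm behind the grasp point. The pads swing forward as they close: fully open they stand 13 mm farther back than shut.
Start: joints at [1.124, 0.116, 1.442, -0, 1.584, -0.038], TCP at [268.327, 619.381, 231.303] pointing down, gripper open.
Joint ranges: [-2.83, 2.83], [-0.83, 2.19], [0.07, 2.5], [-1.14, 4.28], [0.01, 3], [-2.97, 2.97]. Speed limits (rad/s): [1.89, 1.89, 2.22, 3.14, 3.14, 3.14].

## Interface

Orientations are given as a unit quaternion [x, y, z, w].
In Python, from plant import ctrl gives the robot as it stands.
- The arm moves only by the shell command python3 -m jog 'ROWS' [OPENING]. ROWS is JSON, a list of rows, each an object of numbers: "x", "y", "z": the shift along the tool's x, y, z in mm; "rx", "ry", "rz": the turn, a rotation vector about the tool's x, y, z in degrees. In form: [{"x": .., "y": .., "z": .., "rx": .., "ry": .., "rz": ..}, ...]. A call has 1 to 12 rows; each row is the pose to reach, as a shift and turn from the pose commanded when the call began, along the tool's axes at that moment; what a row does not reach only later rows make up. A row lasts 1/8 s, in which the tool goes at most 62.5 mm and 10.7 degrees, less where a joint would pass 70% of its speed; a pose out of reach is approached as far as the arm can. A call with a gripper value outside its range is refused whole. OPENING is the opening, from 0 (shut) to 1 (fully open), set as the call begins (- or left out, the last holds). The fingers move at their own pace and stop on an object; the grip force is fixed at half the most. Time passes only in rows, so rows that repeat a pose let the fingers close. It gives the time, the measured TCP pose, the force and the opening at its end, in the units of the state.
- ctrl.observe(): the state, without advancing time (a new reading comes with each control period).
- ctrl.snapshot(name): name is "side" or "top" or "wrist"; returns the picture (480x640x3 uint8, red, green, blue); there is no depth.
- ctrl.camera_params(name): a dict with "mtx" (3x3 intrinsics, pixels), "k1" (the pictures are not rectified: a ray, as slopes to the right and down, at radius r is drawn at 1 + k1 r^2 times it, then the intrinsics apply), "world_to_cam" (4x4, takes a point from world to camera coordinates). Camera axes: x right, y down, z forward; pixel columns grow to the right and rows downward; lengths in mm; the calibration is good to about 2 mm. A picture is of the moment at which its call begins: read the wrist's pose just before it. camera_params takes no time and is no camera call; for the wrist camera it gives the pose at the moment of the call.
- ctrl.job_done(): hands the job in, once; it reports no verdict.
Trained networks look in the newest picture that a camera, given by its name, has taken for a name from the list of things; names that differ only in an ending like _2 or _b are one class to them, and where a whole thing is asked for, a point or a joint stands for the part that bears it (a point fixed in the world has none). Each returns a list of dicts, best first, with "score" (0 to 1); they miss things now and then, are a little off and sometimes report something else, mostly with a low value. They report only what shows in the picture. A call takes as long as a camera call.
- ctrl.boxes_of(camera, query): "position" ([row, column] in pixels, amid what is visible of it).
- ctrl.place_of(camera, query): "position" ([row, column] in pixels: a listed point, or the origin of a listed thing).
The state is a dict: "time_s": time; "joint_positions": joint angles; "qd": joint speeds; "tau": joint torques, N m; "ee_pos": TCP position; "ee_rot": TCP orientation; "contact_force": force on the tool from outside, world axes, zero at the start; "ft_torque": the same for the moment, N m; "width": finger opening in mm.
Only numpy, scipy, OpenCV 4.12 (cv2) and the standard library are available. Lean on these libraries where they do the work, as an engineer would, in place of code of your own. Each camera call takes 0.05 s, during which the arm holds its last target.

## Working session

There is one attempt and no reset: what is moved stays moved. The work goes in short steps, Python scripts to look and compute and a shell command to move; the robot and the scene stay as the last step left them, time stands still between calls to the robot, and variables do not carry over. Pictures are saved under pics/ and viewed, and the job is handed in when it is done.

```bash
ls; mkdir -p pics; cat > h.py <<'E'
import numpy as np,cv2,json
from plant import ctrl
def snap(c,n):
    p=ctrl.camera_params(c); im=ctrl.snapshot(c)
    cv2.imwrite(f'pics/{n}.png',im[:,:,::-1]); return p
def ray(p,rc):
    K=np.array(p['mtx']);k=p['k1'];T=np.array(p['world_to_cam'])
    d=np.array([(rc[1]-K[0,2])/K[0,0],(rc[0]-K[1,2])/K[1,1]])
    u=d.copy()
    for _ in range(30): u=d/(1+k*(u@u))
    R=T[:3,:3];o=-R.T@T[:3,3];v=R.T@np.array([u[0],u[1],1]);return o,v/np.linalg.norm(v)
def proj(p,X):
    K=np.array(p['mtx']);k=p['k1'];T=np.array(p['world_to_cam'])
    c=T[:3,:3]@np.array(X)+T[:3,3];u=c[:2]/c[2];u=u*(1+k*(u@u));return np.array([K[1,1]*u[1]+K[1,2],K[0,0]*u[0]+K[0,2]])
def atz(p,rc,z):
    o,v=ray(p,rc);return o+v*(z-o[2])/v[2]
def tri(L):
    A=np.zeros((3,3));b=np.zeros(3)
    for p,rc in L:
        o,v=ray(p,rc);M=np.eye(3)-np.outer(v,v);A+=M;b+=M@o
    return np.linalg.solve(A,b)
E
python3 - <<'E'
from h import *
print(ctrl.observe())
for c in ['side','top','wrist']:
    p=snap(c,c+'0')
    for q in ['case','lid_hinge','lid_press','slot','collar','bead_jar','findings_jar','thread_cone','wire_spool','bead_tub','bangle','bangle_red']:
        r=ctrl.place_of(c,q)
        print(c,q,[(round(a['score'],2),np.round(a['position'],1)) for a in r[:2]])
E
```

```text
pics
{'time_s': 0.0, 'joint_positions': array([ 1.12419238e+00,  1.16492156e-01,  1.44226122e+00, -1.11976852e-05,
        1.58400289e+00, -3.78031048e-02]), 'qd': array([-0.00042999, -0.00115047, -0.00110142,  0.00013641,  0.00055013,
        0.00116403]), 'tau': array([ 1.11103251e-03, -7.31964970e+01, -6.32515883e+01,  1.00121315e-04,
        5.81868793e-03,  1.11829036e-05]), 'ee_pos': array([268.24992786, 619.20200418, 230.56052787]), 'ee_rot': array([ 0.14312829,  0.69248154, -0.14392897,  0.69229189]), 'contact_force': array([ 0.56036387,  0.79492793, -0.60875351]), 'ft_torque': array([-0.01412453,  0.01399181, -0.02677645]), 'width': 85.22199943021404}
side case [(0.87, array([246.4, 324.6])), (0.62, array([202.9, 308.2]))]
side lid_hinge [(0.83, array([221.6, 351.9]))]
side lid_press [(0.98, array([203.7, 316.6]))]
side slot [(0.62, array([207.3, 333.7]))]
side collar [(0.88, array([200.7, 332.3]))]
side bead_jar [(0.98, array([289.6, 352.7])), (0.39, array([204.6, 309.3]))]
side findings_jar [(0.47, array([213.1, 281.2]))]
side thread_cone [(0.73, array([271.4, 381. ]))]
si
[... 397 characters left out ...]
7.6]))]
top bead_jar [(0.89, array([223.8, 366. ])), (0.52, array([314.3, 514.3]))]
top findings_jar [(0.75, array([222. , 365.1])), (0.63, array([269. , 217.2]))]
top thread_cone [(0.62, array([282.2, 139.3])), (0.55, array([182.8, 355.5]))]
top wire_spool [(0.7, array([229. , 207.6]))]
top bead_tub [(0.84, array([313.6, 518.7]))]
top bangle [(0.62, array([260.9, 507.4]))]
top bangle_red [(0.75, array([285.4, 138.4])), (0.42, array([225.1, 289.9]))]
wrist case []
wrist lid_hinge []
wrist lid_press []
wrist slot []
wrist collar []
wrist bead_jar []
wrist findings_jar []
wrist thread_cone []
wrist wire_spool []
wrist bead_tub []
wrist bangle []
wrist bangle_red [(0.55, array([372.2, 290.1]))]
```

View pics/side0.png

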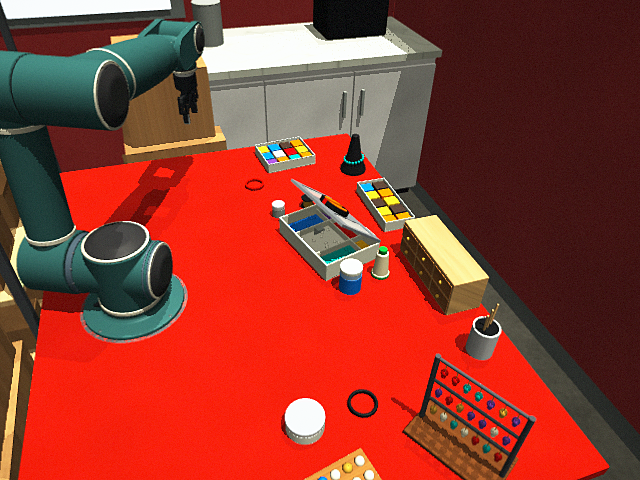

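View pics/top0.png

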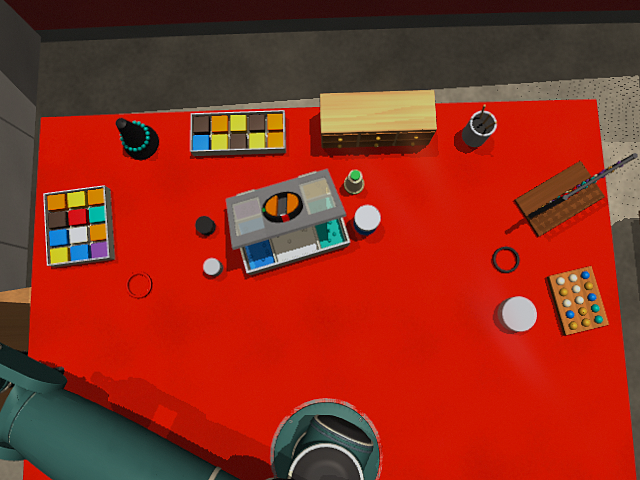

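```bash
python3 - <<'E'
from h import *
s=ctrl.camera_params('side');t=ctrl.camera_params('top')
D={'case':((246.4,324.6),(224,287.6)),'hinge':((221.6,351.9),(187.4,275.9)),'press':((203.7,316.6),(225.6,289.8)),'collar':((200.7,332.3),(205.3,277.6))}
for k,(a,b) in D.items():
    X=tri([(s,a),(t,b)]);print(k,X.round(1),(proj(s,X)-a).round(1),(proj(t,X)-b).round(1))
for n,p in (('s',s),('t',t)): print(n,ray(p,(240,320)))
print(ctrl.observe()['time_s'])
E
```

```text
case [608.9  90.3 -16.5] [-0.3  1.5] [ 1.8 -0.3]
hinge [703.9 113.7  47.5] [ 0.1 -0.4] [-0.5  0.1]
press [569.4  69.6 178.1] [-0.2  1.3] [ 1.6 -0.3]
collar [627.9  99.6 156.8] [-0.   0.2] [ 0.3 -0.1]
s (array([  172.27690589, -1085.46796468,  1039.4994617 ]), array([ 0.2569657 ,  0.72865458, -0.63484733]))
t (array([ 346.34974512,  -22.61448816, 1406.80091849]), array([ 0.15264551,  0.01616099, -0.98814886]))
1.95
```

```bash
cat >> h.py <<'E'
from scipy.optimize import least_squares
def Rz(a): return np.array([[np.cos(a),-np.sin(a),0],[np.sin(a),np.cos(a),0],[0,0,1]])
def Ry(a): return np.array([[np.cos(a),0,np.sin(a)],[0,1,0],[-np.sin(a),0,np.cos(a)]])
LP={'press':(-184,0,8),'slot':(-115,0,11),'collar':(-115,0,24),'hinge':(0,0,0)}
def pt(q,n):
    x,y,a,th=q
    if n=='case': return np.array([x,y,0])
    # lid opening raises -x side: rotate about +y by +th
    return np.array([x,y,0])+Rz(a)@(np.array([100,0,62])+Ry(th)@np.array(LP[n]))
def fit(obs,q0):
    f=lambda q:np.concatenate([proj(p,pt(q,n))-np.array(rc) for p,n,rc in obs])
    return least_squares(f,q0,loss='soft_l1',x_scale=[10,10,.1,.1])
E
python3 - <<'E'
from h import *
s=ctrl.camera_params('side');t=ctrl.camera_params('top')
D={'case':((246.4,324.6),(224,287.6)),'hinge':((221.6,351.9),(187.4,275.9)),'press':((203.7,316.6),(225.6,289.8)),'collar':((200.7,332.3),(205.3,277.6))}
obs=[(p,n,r) for n,(a,b) in D.items() for p,r in((s,a),(t,b))]+[(s,'slot',(207.3,333.7))]
r=fit(obs,[605,90,.26,.5]);print(r.x.round(3));f=[(n,(proj(p,pt(r.x,n))-rc).round(1)) for p,n,rc in obs];print(f)
print(pt(r.x,'press'),pt(r.x,'collar'))
from scipy.spatial.transform import Rotation as R
print(R.from_quat(ctrl.observe()['ee_rot']).as_matrix().round(3))
w=ctrl.camera_params('wrist');o,v=ray(w,(240,320));print(o,v,w['mtx'])
E
```

```text
[6.06266e+02 8.29470e+01 3.09000e-01 6.66000e-01]
[('case', array([-2.6,  1.6])), ('case', array([1.5, 1.9])), ('hinge', array([-3.2, -0.8])), ('hinge', array([-1. , -0.3])), ('press', array([-1.5,  0.9])), ('press', array([ 1.7, -0.9])), ('collar', array([2.8, 1.7])), ('collar', array([-0. ,  3.9])), ('slot', array([-0.3, -1.9]))]
[568.4634432   70.86988214 182.03382306] [629.54913846  90.38526953 151.9557997 ]
[[ 0.     0.398  0.918]
 [-0.     0.918 -0.398]
 [-1.    -0.     0.   ]]
[199.90621861 647.92548534 373.35105017] [ 0.26973513 -0.11808165 -0.95566714] [[335.4867663    0.         320.43950682]
 [  0.         335.4867663  240.03868161]
 [  0.           0.           1.        ]]
```

View pics/wrist0.png

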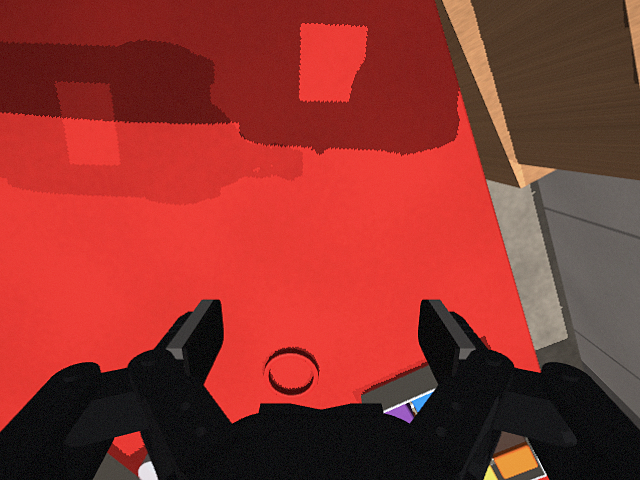

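```bash
python3 -m jog '[{"x":-30,"y":-33,"z":42,"rx":4},{"x":-60,"y":-66,"z":90,"rx":9},{"x":-80,"y":-100,"z":138,"rx":14},{"x":-100,"y":-134,"z":186,"rx":19},{"x":-100,"y":-168,"z":234,"rx":24},{"x":-100,"y":-202,"z":282,"rx":29},{"x":-100,"y":-236,"z":330,"rx":34},{"x":-100,"y":-270,"z":378,"rx":39},{"x":-100,"y":-304,"z":426,"rx":44},{"x":-100,"y":-336,"z":470,"rx":48},{"x":-100,"y":-362,"z":508,"rx":51},{"x":-100,"y":-362,"z":508,"rx":51}]'
cat > look.py <<'E'
import sys
from h import *
n=sys.argv[1]
p=snap('wrist',n);obs=[]
for q,k in [('lid_press','press'),('slot','slot'),('collar','collar'),('lid_hinge','hinge'),('case','case')]:
    r=ctrl.place_of('wrist',q)
    print(q,[(round(a['score'],2),np.round(a['position'],1)) for a in r[:2]])
o=ctrl.observe();print(o['time_s'],o['ee_pos'].round(1),o['joint_positions'].round(2),o['contact_force'].round(1),o['width'])
q=[605,85,.29,.66] if len(sys.argv)<3 else eval(sys.argv[2])
print({k:proj(p,pt(q,k)).round(0) for k in LP})
np.save('cam_'+n+'.npy',p,allow_pickle=True)
E
python3 look.py w1
```

```text
lid_press []
slot []
collar []
lid_hinge []
case []
2.25 [268.3 619.4 231.3] [ 1.12  0.12  1.44  0.    1.58 -0.04] [ 0.   0.6 -0.5] 85.32052020693885
{'press': array([709., -51.]), 'slot': array([673.,  28.]), 'collar': array([690.,  26.]), 'hinge': array([615., 122.])}$[0]: bad value
```

View pics/w1.png

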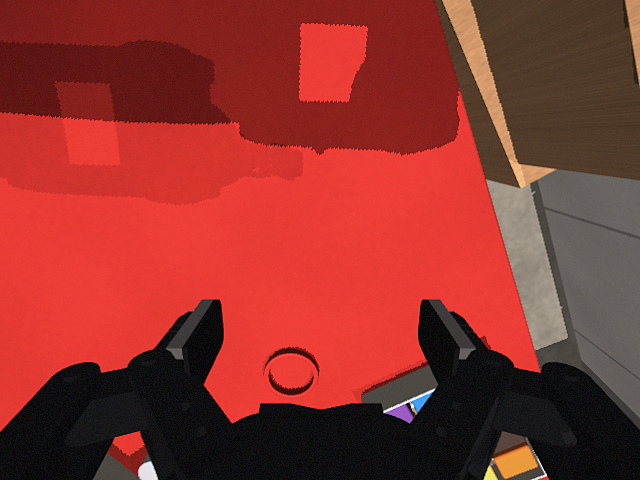

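```bash
python3 -m jog '[{"x":-30,"y":-33,"z":42,"rx":4,"ry":0,"rz":0},{"x":-60,"y":-66,"z":90,"rx":9,"ry":0,"rz":0},{"x":-80,"y":-100,"z":138,"rx":14,"ry":0,"rz":0},{"x":-100,"y":-134,"z":186,"rx":19,"ry":0,"rz":0},{"x":-100,"y":-168,"z":234,"rx":24,"ry":0,"rz":0},{"x":-100,"y":-202,"z":282,"rx":29,"ry":0,"rz":0},{"x":-100,"y":-236,"z":330,"rx":34,"ry":0,"rz":0},{"x":-100,"y":-270,"z":378,"rx":39,"ry":0,"rz":0},{"x":-100,"y":-304,"z":426,"rx":44,"ry":0,"rz":0},{"x":-100,"y":-336,"z":470,"rx":48,"ry":0,"rz":0},{"x":-100,"y":-362,"z":508,"rx":51,"ry":0,"rz":0},{"x":-100,"y":-362,"z":508,"rx":51,"ry":0,"rz":0}]' && python3 look.py w2
```

```text
time_s: 3.75
ee_pos: [591.6, 82.8, 330.7]
ee_rot: [0.428, 0.562, -0.429, 0.562]
contact_force: [1.0, 0.9, 0.2]
width: 85.3
lid_press [(0.56, array([228.6, 296.2])), (0.23, array([  7. , 291.8]))]
slot [(0.96, array([214.9, 352.7]))]
collar []
lid_hinge [(0.89, array([201.6, 414.3]))]
case [(0.91, array([194. , 333.8]))]
4.05 [590.2  86.2 331.6] [ 0.1  -0.06  1.46  0.    1.74 -0.17] [ 0.3 -0.5 -0.1] 85.58982403992474
{'press': array([225., 290.]), 'slot': array([214., 349.]), 'collar': array([216., 358.]), 'hinge': array([199., 412.])}
```

View pics/w2.png

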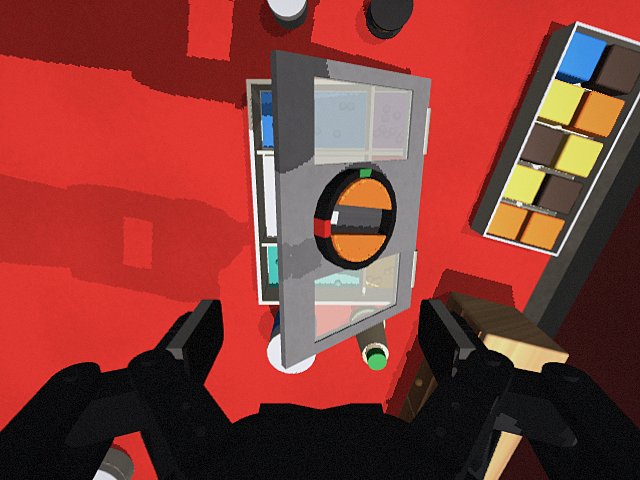

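```bash
cat > f2.py <<'E'
from h import *
LP.update(fl=(-200,140,8),fr=(-200,-140,8),bl=(0,140,8),br=(0,-140,8))
s=ctrl.camera_params('side');t=ctrl.camera_params('top');w=np.load('cam_w2.npy',allow_pickle=True).item()
D={'hinge':((221.6,351.9),(187.4,275.9)),'press':((203.7,316.6),(225.6,289.8)),'collar':((200.7,332.3),(205.3,277.6))}
W=[('slot',(214.9,352.7)),('hinge',(201.6,414.3)),('press',(228.6,296.2)),('fl',(51,274)),('fr',(367,285)),('bl',(79,430)),('br',(300,411))]
ow=[(w,n,r) for n,r in W]
ob=[(p,n,r) for n,(a,b) in D.items() for p,r in((s,a),(t,b))]+[(s,'slot',(207.3,333.7)),(t,'fl',(247,231)),(t,'fr',(223,347))]
for o in (ow,ob,ow+ob):
    r=fit(o,[605,85,.29,.66]);print(r.x.round(3),r.cost.round(1),[(n,(proj(p,pt(r.x,n))-rc).round(1).tolist()) for p,n,rc in o])
for th in (r.x[3],.5,.35,.2,.1,0):
    print(round(th,2),pt([*r.x[:3],th],'press').round(1),pt([*r.x[:3],th],'collar').round(1))
# jars
for n,z,rc in [('bead_jar',85,(350,290)),('thread',101,(360,377)),('findings',48,(5,287)),('wire',38,(12,391))]: print(n,atz(w,rc,z).round(0))
E
python3 f2.py
```

```text
[6.0863e+02 8.2830e+01 2.7000e-01 6.7400e-01] 11.7 [('slot', [2.8, 0.8]), ('hinge', [0.9, 0.2]), ('press', [-0.3, -0.9]), ('fl', [-1.6, -1.1]), ('fr', [0.8, 0.3]), ('bl', [-1.7, 1.0]), ('br', [6.5, 0.1])]
[6.03208e+02 8.16330e+01 2.20000e-01 6.77000e-01] 21.4 [('hinge', [-1.4, 0.1]), ('hinge', [-0.9, 3.4]), ('press', [-2.2, -0.2]), ('press', [2.7, -2.0]), ('collar', [3.2, 1.6]), ('collar', [0.5, 5.2]), ('slot', [0.0, -2.2]), ('fl', [0.2, 0.1]), ('fr', [-4.8, -0.8])]
[6.08305e+02 8.30290e+01 2.70000e-01 6.74000e-01] 37.6 [('slot', [2.5, 0.5]), ('hinge', [0.8, 0.0]), ('press', [-0.6, -1.2]), ('fl', [-2.0, -1.4]), ('fr', [0.6, -0.0]), ('bl', [-2.0, 0.9]), ('br', [6.3, -0.1]), ('hinge', [-2.7, 0.5]), ('hinge', [-2.2, 1.0]), ('press', [-2.2, 1.5]), ('press', [0.6, -1.8]), ('collar', [2.6, 2.7]), ('collar', [-1.3, 4.1]), ('slot', [-0.5, -1.0]), ('fl', [0.8, 1.3]), ('fr', [-9.8, -1.2])]
0.67 [570.9  72.7 183. ] [632.5  89.7 152.5]
0.5 [552.8  67.7 157.2] [618.5  85.9 138.2]
0.35 [540.7  64.3 132.6] [608.5  83.1 124. ]
0.2 [532.4  62.  106.4] [600.7  80.9 108.4]
0.1 [529.   61.1  88.3] [596.7  79.8  97.4]
0 [527.3  60.6  70. ] [593.8  79.   86. ]
bead_jar [ 605. -121.   85.]
thread [717. -95. 101.]
findings [501. 276.  48.]
wire [613. 303.  38.]
```

```bash
python3 -m jog '[{"x":30,"y":-8,"z":3,"rx":0,"ry":0,"rz":0},{"x":65,"y":-22,"z":8,"rx":0,"ry":0,"rz":0},{"x":100,"y":-22,"z":8,"rx":0,"ry":0,"rz":0},{"x":120,"y":-22,"z":8,"rx":0,"ry":0,"rz":0},{"x":130,"y":-22,"z":8,"rx":0,"ry":0,"rz":0},{"x":130,"y":-22,"z":8,"rx":0,"ry":0,"rz":0},{"x":130,"y":-22,"z":8,"rx":0,"ry":0,"rz":0}]' 0 && python3 - <<'E'
from h import *
snap('wrist','w3');snap('side','s3');o=ctrl.observe();print(o['ee_pos'],o['contact_force'],o['width'],o['time_s'])
E
```

```text
time_s: 4.92
ee_pos: [572.0, 71.8, 202.6]
ee_rot: [0.428, 0.563, -0.427, 0.564]
contact_force: [0.2, 1.5, 0.6]
width: 0.1
[571.9012438   71.71060583 202.33377002] [ 0.80366336  0.31838616 -0.16406361] 0.38526977513646266 5.025
```

View pics/w3.png

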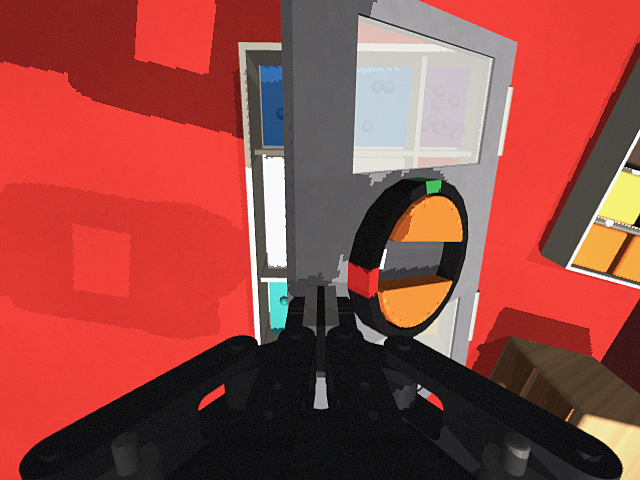

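```bash
python3 -c "
import cv2;a=cv2.imread('pics/s3.png')[120:300,200:440];cv2.imwrite('pics/s3c.png',cv2.resize(a,None,fx=3,fy=3))"
```

```text
(no output)
```

View pics/s3c.png

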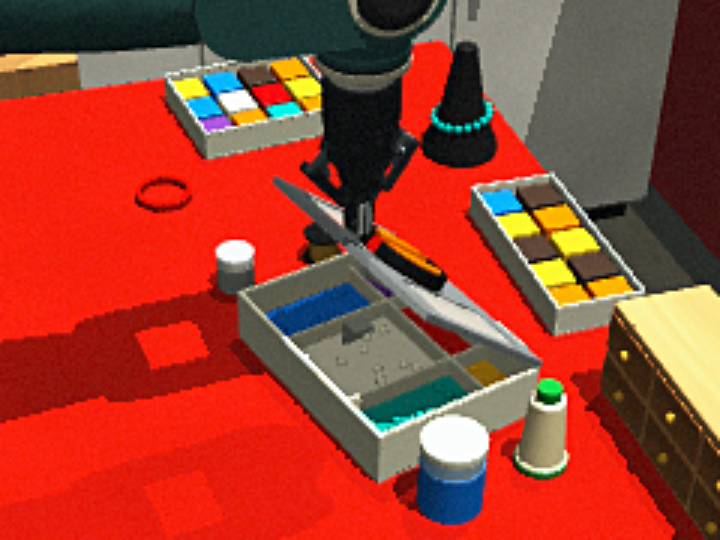

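```bash
python3 -m jog '[{"x":12,"y":0,"z":0,"rx":0,"ry":0,"rz":0},{"x":20,"y":-1,"z":0,"rx":0,"ry":0,"rz":0},{"x":33,"y":-11,"z":0,"rx":0,"ry":0,"rz":0},{"x":45,"y":-19,"z":0,"rx":0,"ry":0,"rz":0},{"x":57,"y":-26,"z":0,"rx":0,"ry":0,"rz":0},{"x":69,"y":-31,"z":0,"rx":0,"ry":0,"rz":0}]' && python3 - <<'E'
from h import *
snap('wrist','w4');snap('side','s4');o=ctrl.observe();print(o['ee_pos'],o['contact_force'],o['width'],o['time_s'])
a=cv2.imread('pics/s4.png')[120:300,200:440];cv2.imwrite('pics/s4c.png',cv2.resize(a,None,fx=3,fy=3))
E
```

```text
time_s: 5.78
ee_pos: [541.0, 63.2, 131.5]
ee_rot: [0.428, 0.563, -0.428, 0.563]
contact_force: [-0.4, 0.7, 1.7]
width: -0.1
[540.6091508   63.13947102 130.68218755] [-0.02015144 -0.34426306  0.03192404] -0.32266283513814187 5.875
```

View pics/s4c.png

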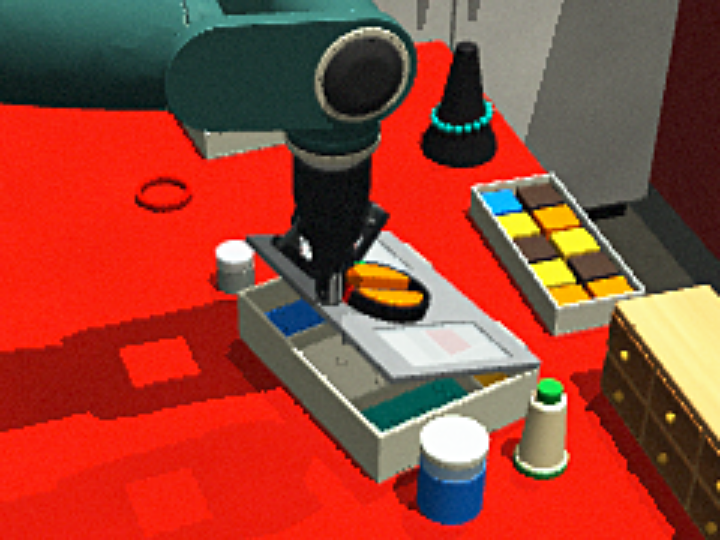

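View pics/w4.png

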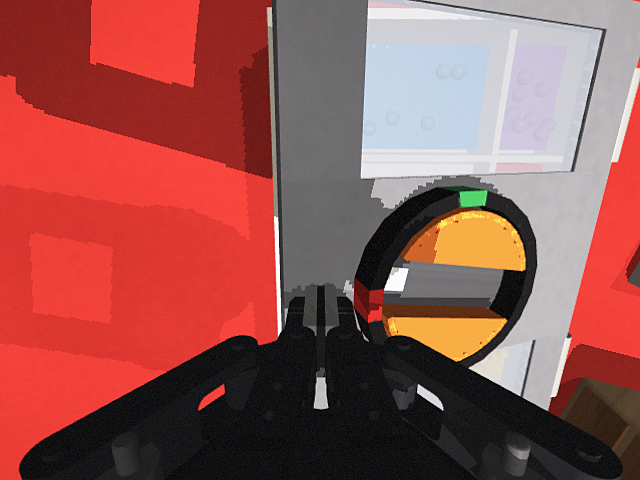

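```bash
python3 -m jog '[{"x":13,"y":-5,"z":0,"rx":0,"ry":0,"rz":0},{"x":27,"y":-9,"z":0,"rx":0,"ry":0,"rz":0},{"x":37,"y":-11,"z":0,"rx":0,"ry":0,"rz":0},{"x":46,"y":-13,"z":0,"rx":0,"ry":0,"rz":0},{"x":53,"y":-14,"z":0,"rx":0,"ry":0,"rz":0},{"x":58,"y":-14,"z":0,"rx":0,"ry":0,"rz":0},{"x":61,"y":-14,"z":0,"rx":0,"ry":0,"rz":0}]' && python3 -m jog '[{"x":2,"y":0,"z":0,"rx":0,"ry":0,"rz":0},{"x":2,"y":0,"z":0,"rx":0,"ry":0,"rz":0}]'
```

```text
time_s: 6.75
ee_pos: [528.2, 59.6, 71.1]
ee_rot: [0.428, 0.563, -0.428, 0.563]
contact_force: [-0.6, -0.3, 0.5]
width: -0.1
time_s: 7.0
ee_pos: [528.3, 59.6, 70.0]
ee_rot: [0.428, 0.563, -0.428, 0.563]
contact_force: [-3.9, 0.0, 6.9]
width: -0.1
```

```bash
python3 -m jog '[{"x":1,"y":0,"z":0,"rx":0,"ry":0,"rz":0},{"x":2,"y":0,"z":0,"rx":0,"ry":0,"rz":0},{"x":2,"y":0,"z":0,"rx":0,"ry":0,"rz":0}]'
```

```text
time_s: 7.38
ee_pos: [528.5, 59.6, 69.8]
ee_rot: [0.428, 0.563, -0.427, 0.563]
contact_force: [-16.0, -1.3, 27.6]
width: -0.4
```

```bash
python3 -m jog '[{"x":-20,"y":0,"z":0,"rx":0,"ry":0,"rz":0},{"x":-65,"y":0,"z":0,"rx":0,"ry":0,"rz":0},{"x":-110,"y":30,"z":0,"rx":0,"ry":0,"rz":0},{"x":-140,"y":55,"z":0,"rx":0,"ry":0,"rz":0},{"x":-140,"y":69,"z":0,"rx":0,"ry":0,"rz":0},{"x":-140,"y":69,"z":0,"rx":0,"ry":0,"rz":0},{"x":-140,"y":69,"z":0,"rx":0,"ry":0,"rz":0}]' 0.4 && python3 look.py w5 '[608.3,83,.27,0]'
```

```text
time_s: 8.25
ee_pos: [593.8, 77.9, 206.2]
ee_rot: [0.427, 0.564, -0.428, 0.563]
contact_force: [0.2, 0.2, -0.3]
width: 34.4
lid_press [(0.92, array([224.1, 241.3])), (0.64, array([194.6, 323.4]))]
slot [(0.83, array([226.9, 321.1]))]
collar [(0.88, array([229.9, 323.6]))]
lid_hinge [(0.93, array([224., 450.])), (0.58, array([366. , 287.9]))]
case [(0.67, array([210.6, 336.7]))]
8.55 [594.4  78.  207.2] [ 0.09 -0.04  1.64  0.    1.54 -0.18] [ 0.1  1.2 -0.3] 34.26340261814063
{'press': array([225., 240.]), 'slot': array([226., 321.]), 'collar': array([231., 321.]), 'hinge': array([224., 452.])}
```

View pics/w5.png

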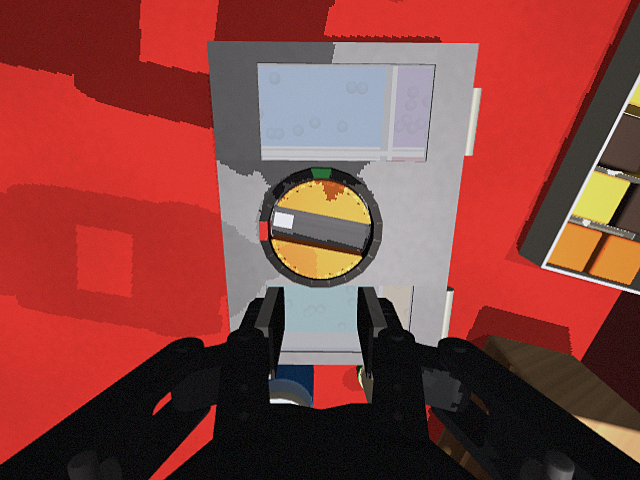

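```bash
python3 - <<'E'
from h import *
w=np.load('cam_w5.npy',allow_pickle=True).item()
im=cv2.imread('pics/w5.png');a=im[150:300,240:400];cv2.imwrite('pics/w5c.png',cv2.resize(a,None,fx=5,fy=5,interpolation=cv2.INTER_CUBIC))
A=atz(w,(221,284),73);B=atz(w,(237,360),73)
print(A,B,np.degrees(np.arctan2(*(B-A)[1::-1])))
print(atz(w,(226.9,321.1),73),atz(w,(229.9,323.6),86),pt([608.3,83,.27,0],'slot'))
from scipy.spatial.transform import Rotation as R
print(R.from_quat(ctrl.observe()['ee_rot']).as_matrix().round(3))
E
```

```text
[562.66938561  75.22228095  73.        ] [628.67282535  79.05843291  73.        ] 3.326316463725251
[594.20459873  78.69820457  73.        ] [595.90232436  80.1477695   86.        ] [593.84343655  78.99902845  73.        ]
[[-0.     0.963  0.268]
 [ 0.     0.268 -0.963]
 [-1.    -0.    -0.   ]]
```

View pics/w5c.png

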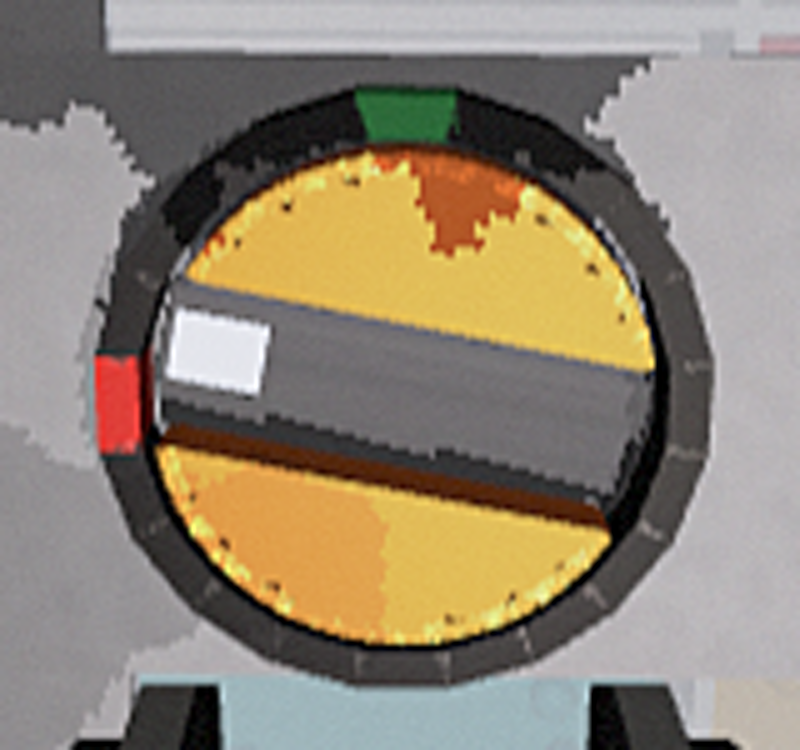

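```bash
python3 -m jog '[{"x":30,"y":0,"z":-1,"rx":6,"ry":0,"rz":0},{"x":70,"y":0,"z":-1,"rx":11.5,"ry":0,"rz":0},{"x":100,"y":0,"z":-1,"rx":11.5,"ry":0,"rz":0},{"x":107,"y":0,"z":-1,"rx":11.5,"ry":0,"rz":0},{"x":107,"y":0,"z":-1,"rx":11.5,"ry":0,"rz":0}]' && python3 look.py w6 '[608.3,83,.27,0]'; python3 - <<'E'
from h import *
snap('side','s6')
a=cv2.imread('pics/s6.png')[150:270,260:420];cv2.imwrite('pics/s6c.png',cv2.resize(a,None,fx=5,fy=5,interpolation=cv2.INTER_CUBIC))
E
```

```text
time_s: 9.18
ee_pos: [594.6, 79.1, 101.0]
ee_rot: [0.482, 0.517, -0.482, 0.518]
contact_force: [0.6, -0.1, 0.5]
width: 34.1
lid_press [(0.86, array([298.4, 200.1]))]
slot [(0.71, array([276.4, 318.7]))]
collar [(0.83, array([287.2, 316.2]))]
lid_hinge [(0.73, array([232.7, 516.1])), (0.48, array([229.2, 308.8]))]
case [(0.57, array([238.5, 337.6]))]
9.475 [594.7  79.1 101.2] [ 0.09  0.02  1.76 -0.    1.36  0.02] [-0.4  1.2 -0.1] 34.308860226967674
{'press': array([297., 199.]), 'slot': array([277., 318.]), 'collar': array([288., 318.]), 'hinge': array([232., 520.])}
```

View pics/w6.png

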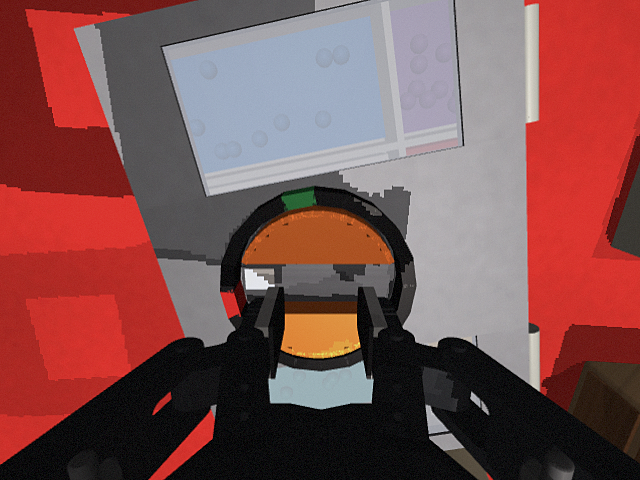

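View pics/s6c.png

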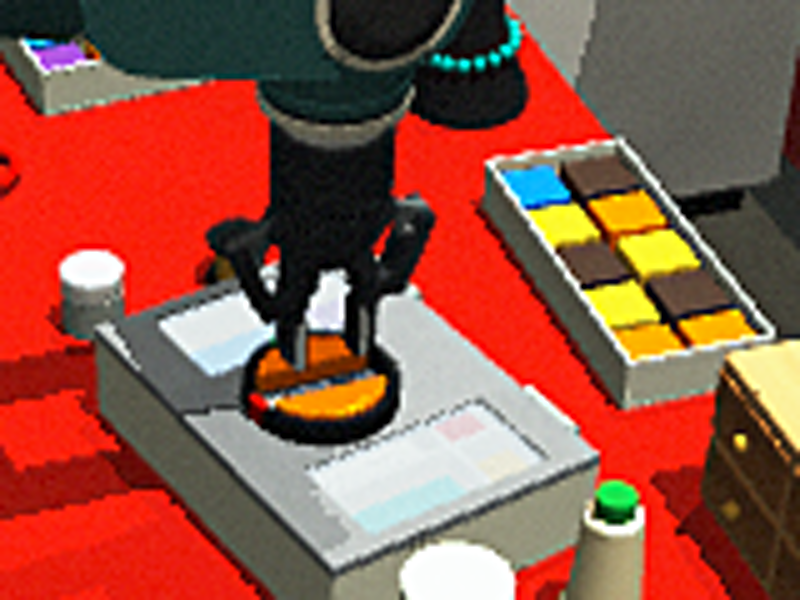

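```bash
python3 -m jog '[{"x":8,"y":0,"z":0,"rx":0,"ry":0,"rz":0},{"x":14,"y":0,"z":0,"rx":0,"ry":0,"rz":0},{"x":20,"y":0,"z":0,"rx":0,"ry":0,"rz":0},{"x":25,"y":0,"z":0,"rx":0,"ry":0,"rz":0},{"x":25,"y":0,"z":0,"rx":0,"ry":0,"rz":0}]'
```

```text
time_s: 10.15
ee_pos: [594.2, 79.0, 74.8]
ee_rot: [0.482, 0.518, -0.482, 0.517]
contact_force: [0.1, 0.4, 0.1]
width: 34.1
```

```bash
python3 -m jog '[{"x":2,"y":0,"z":0,"rx":0,"ry":0,"rz":0},{"x":3,"y":0,"z":0,"rx":0,"ry":0,"rz":0},{"x":3,"y":0,"z":0,"rx":0,"ry":0,"rz":0}]'; python3 - <<'E'
from h import *
snap('side','s7')
a=cv2.imread('pics/s7.png')[150:270,260:420];cv2.imwrite('pics/s7c.png',cv2.resize(a,None,fx=5,fy=5,interpolation=cv2.INTER_CUBIC))
E
```

```text
time_s: 10.52
ee_pos: [594.4, 79.1, 72.3]
ee_rot: [0.482, 0.517, -0.482, 0.517]
contact_force: [0.7, 0.2, 0.3]
width: 34.2
```

View pics/s7c.png

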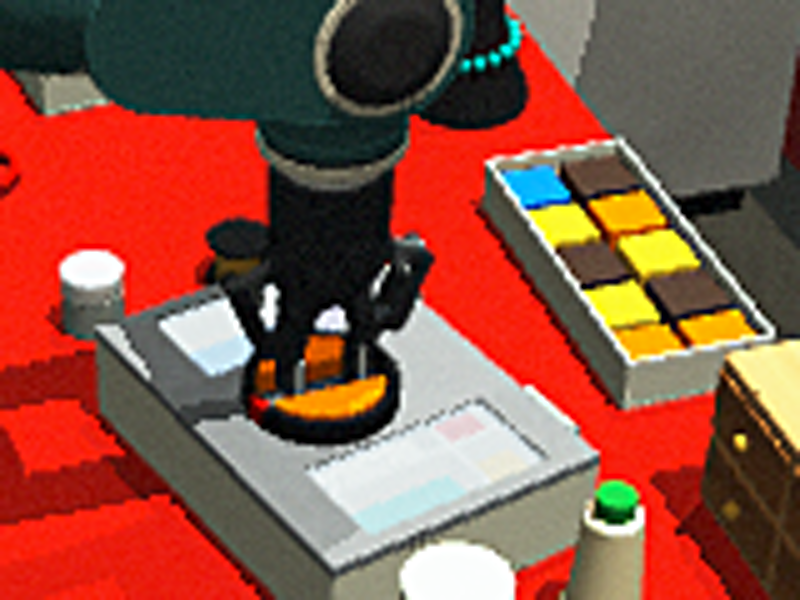

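```bash
python3 -m jog '[{"x":0,"y":0,"z":0,"rx":6,"ry":0,"rz":0},{"x":0,"y":0,"z":0,"rx":14,"ry":0,"rz":0},{"x":0,"y":0,"z":0,"rx":22,"ry":0,"rz":0},{"x":0,"y":0,"z":0,"rx":30,"ry":0,"rz":0},{"x":0,"y":0,"z":0,"rx":38,"ry":0,"rz":0},{"x":0,"y":0,"z":0,"rx":46,"ry":0,"rz":0},{"x":0,"y":0,"z":0,"rx":54,"ry":0,"rz":0},{"x":0,"y":0,"z":0,"rx":62,"ry":0,"rz":0},{"x":0,"y":0,"z":0,"rx":70,"ry":0,"rz":0},{"x":0,"y":0,"z":0,"rx":74,"ry":0,"rz":0},{"x":0,"y":0,"z":0,"rx":74,"ry":0,"rz":0}]'; python3 - <<'E'
from h import *
o=ctrl.observe();print(o['ft_torque'],o['joint_positions'])
snap('side','s8');snap('top','t8');snap('wrist','w8')
a=cv2.imread('pics/s8.png')[150:270,260:420];cv2.imwrite('pics/s8c.png',cv2.resize(a,None,fx=5,fy=5,interpolation=cv2.INTER_CUBIC))
E
```

```text
time_s: 11.95
ee_pos: [594.1, 78.4, 72.4]
ee_rot: [-0.696, -0.122, 0.697, -0.123]
contact_force: [-4.4, -4.9, 2.7]
width: 34.1
[-0.89087124  0.59588097  0.03878201] [ 8.92384978e-02  4.15679117e-02  1.78355550e+00 -1.14110594e-03
  1.31744695e+00  1.31116096e+00]
```

View pics/w8.png

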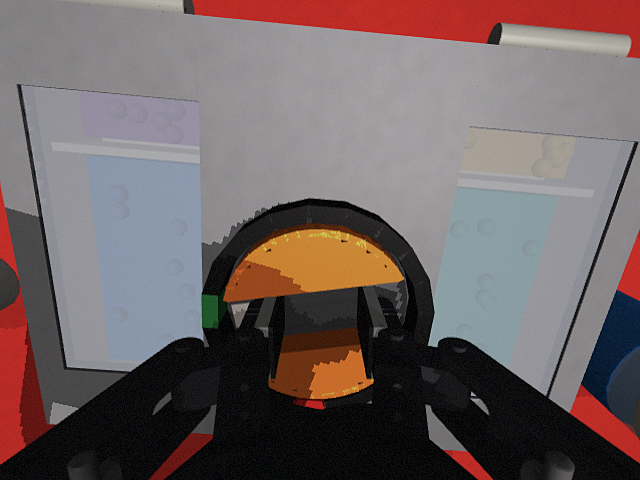

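View pics/s8c.png

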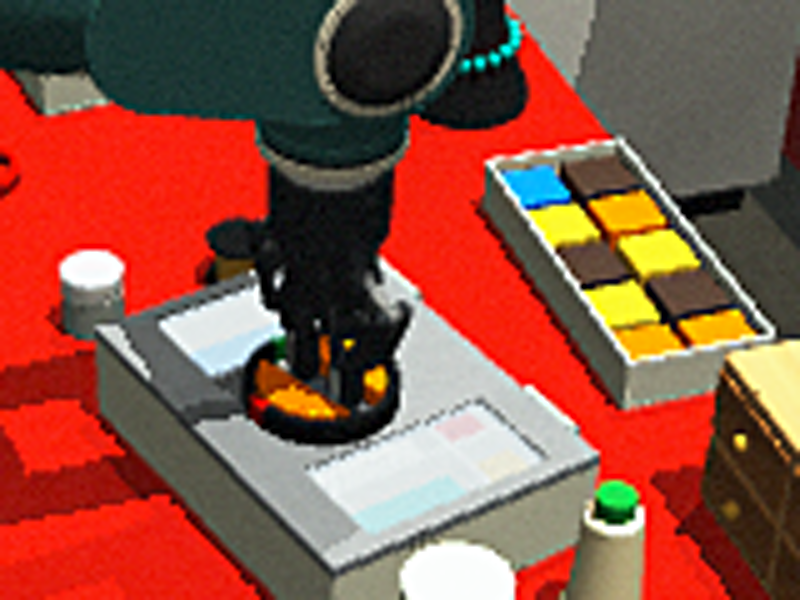

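```bash
python3 -m jog '[{"x":0,"y":0,"z":0,"rx":4,"ry":0,"rz":0},{"x":0,"y":0,"z":0,"rx":8,"ry":0,"rz":0},{"x":0,"y":0,"z":0,"rx":11,"ry":0,"rz":0},{"x":0,"y":0,"z":0,"rx":11,"ry":0,"rz":0}]'; python3 -c "
from h import *
print(ctrl.observe()['ft_torque'])"
python3 -m jog '[{"x":0,"y":0,"z":0,"rx":2,"ry":0,"rz":0},{"x":0,"y":0,"z":0,"rx":4,"ry":0,"rz":0},{"x":0,"y":0,"z":0,"rx":4,"ry":0,"rz":0}]'; python3 -c "
from h import *
o=ctrl.observe();print(o['ft_torque'],o['joint_positions'],o['tau']);snap('wrist','w9')"
```

```text
time_s: 12.6
ee_pos: [593.9, 78.3, 72.4]
ee_rot: [-0.704, -0.055, 0.705, -0.056]
contact_force: [-5.3, -6.3, 2.7]
width: 34.3
[-1.04561218  0.87301753  0.12433384]
time_s: 12.98
ee_pos: [593.5, 78.4, 72.3]
ee_rot: [-0.706, -0.031, 0.707, -0.032]
contact_force: [-8.9, -6.1, 4.7]
width: 34.1
[-0.94787881  1.51410215  0.79142823] [ 8.92914634e-02  4.13558569e-02  1.78387408e+00 -1.33893321e-03
  1.31869118e+00  1.57182022e+00] [  2.38870718 -60.19248247 -61.36367083   1.62241615  -2.7524934
   1.14641413]
```

View pics/w9.png

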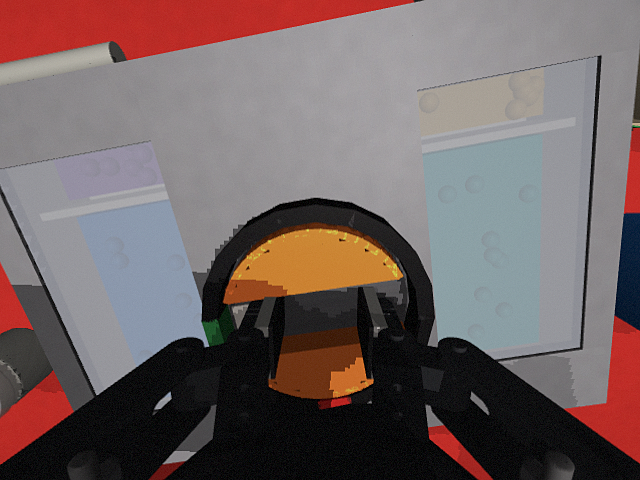

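```bash
python3 -m jog '[{"x":0,"y":0,"z":0,"rx":2,"ry":0,"rz":0},{"x":0,"y":0,"z":0,"rx":3,"ry":0,"rz":0},{"x":0,"y":0,"z":0,"rx":3,"ry":0,"rz":0}]'; python3 -c "
from h import *
o=ctrl.observe();print(o['ft_torque'],o['joint_positions'])"
```

```text
time_s: 13.4
ee_pos: [593.5, 78.4, 72.4]
ee_rot: [-0.706, -0.013, 0.708, -0.014]
contact_force: [-10.6, -7.2, 4.7]
width: 34.1
[-1.05949335  1.6613354   2.19634207] [ 8.94771555e-02  4.12551441e-02  1.78383995e+00 -1.73296566e-03
  1.31889425e+00  1.62276143e+00]
```

```bash
python3 -m jog '[{"x":0,"y":0,"z":0,"rx":-6,"ry":0,"rz":0},{"x":0,"y":0,"z":0,"rx":-12,"ry":0,"rz":0},{"x":0,"y":0,"z":0,"rx":-12,"ry":0,"rz":0},{"x":-8,"y":0,"z":0,"rx":-12,"ry":0,"rz":0},{"x":-20,"y":0,"z":0,"rx":-12,"ry":0,"rz":0},{"x":-60,"y":0,"z":0,"rx":-12,"ry":0,"rz":0},{"x":-110,"y":0,"z":0,"rx":-12,"ry":0,"rz":0},{"x":-150,"y":0,"z":0,"rx":-12,"ry":0,"rz":0},{"x":-150,"y":0,"z":0,"rx":-12,"ry":0,"rz":0}]';  python3 look.py w10 '[608.3,83,.27,0]'; python3 -c "
from h import *
snap('side','s10')
a=cv2.imread('pics/s10.png')[120:300,200:440];cv2.imwrite('pics/s10c.png',cv2.resize(a,None,fx=3,fy=3))"
```

```text
time_s: 14.52
ee_pos: [595.4, 79.2, 227.1]
ee_rot: [0.704, 0.086, -0.7, 0.086]
contact_force: [0.1, 0.1, -0.9]
width: 34.2
lid_press [(0.58, array([142.4, 109.3])), (0.55, array([293.8, 320.3]))]
slot [(0.75, array([223.4, 318.2]))]
collar [(0.73, array([228.4, 319.7]))]
lid_hinge [(0.92, array([ 90.7, 314.1]))]
case [(0.97, array([198.2, 321.5])), (0.25, array([246. , 123.2]))]
14.825 [594.   79.1 221.2] [ 0.09 -0.04  1.62 -0.    1.57  1.42] [-0.3 -0.1  0.5] 34.049164602112384
{'press': array([294., 320.]), 'slot': array([226., 318.]), 'collar': array([230., 318.]), 'hinge': array([ 91., 315.])}
```

View pics/w10.png

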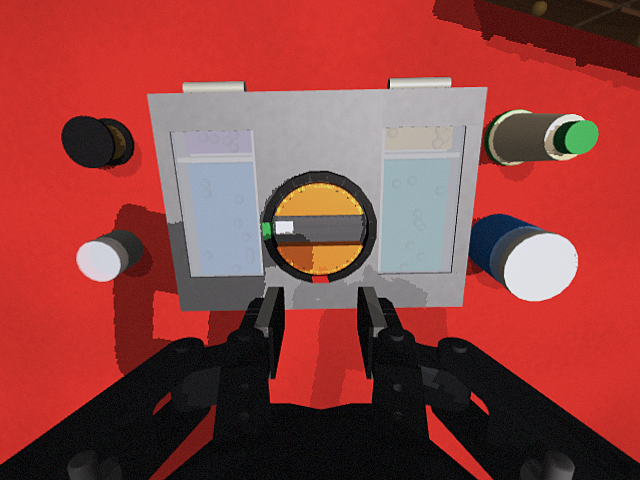

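View pics/s10c.png

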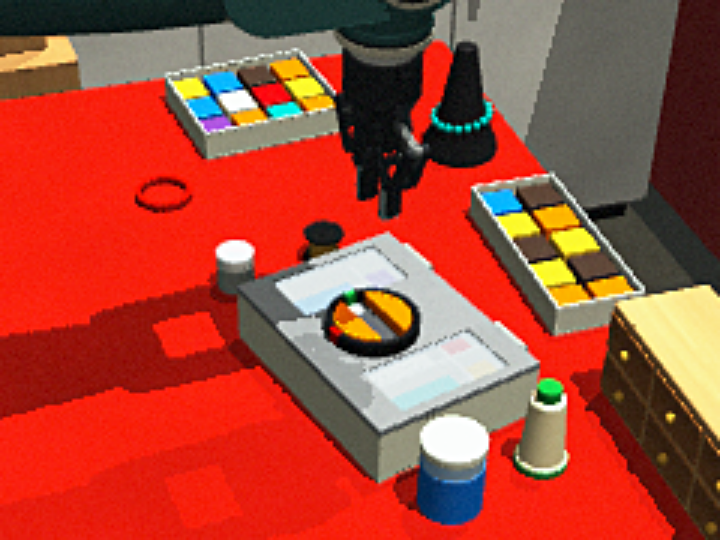

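```bash
python3 -m jog '[{"x":0,"y":0,"z":0,"rx":0,"ry":0,"rz":0},{"x":0,"y":0,"z":0,"rx":0,"ry":0,"rz":0}]'; python3 -c "
from h import *
print(ctrl.job_done())"
```

```text
time_s: 15.12
ee_pos: [594.3, 79.1, 222.1]
ee_rot: [-0.702, -0.087, 0.702, -0.087]
contact_force: [0.1, 0.2, 0.8]
width: 34.4
the job is handed in; nothing more can be done
None
```

The case is shut and locked, and I handed the job in at about 15 s with the hand clear.

- **Lid:** I pushed it down with the shut fingertips on its front strip. The fingertips stopped at 70 mm, the height given for the shut lid, and the lid held there under about 28 N.
- **Fastener:** I set both fingertips in the slot, opened 34 mm apart along it, and turned it clockwise to the hard stop. The twisting force rose from about 0.1 to 2.2 N m there. I then turned back slightly to relax the fingers and lifted straight out.
- **Final pictures:** The wrist and side views show the lid flat and closed, the white end at the green mark and the slot across the case. The jars, thread cone, spool and red bangle visible there look unmoved. The bead tub and black bangle were not in those views, and the arm never went near them.
- **Last reading:** The hand was about 150 mm above the lid with only about 1 N of sensor noise.
- **Disagreements:** The first pose fits from different cameras differed by a few mm and up to about 3° of yaw. The wrist views at the closed lid agreed to within about 3 pixels for the slot, collar and hinge. For the front-strip point, the network's top guess in the final picture was wrong, and its second guess matched. One early move was refused because some keys were missing, and nothing moved.

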